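# Find the lock notch by feel and open the slide case

## Task

Open the locked microscope slide case: turn the black knob slowly clockwise until you feel its resistance dip where the hidden notch is, and stop there. Then let go of the knob and slide the cover by its fin fully open, away from the knob. Never force the cover against the lock, and leave the bottle, beaker and small box where they are.

Things in the scene. Friction and masses are not known exactly. Their poses are not given: they have to be found in the camera images.
- case_origin (a point): White slide case fixed to the bench, 310 x 150 mm, 70 mm high at the lock end. This point is the centre of its underside. Its x axis runs along the case from the lock end to the slide bay; z is up. The lock end is a closed deck (x -155 to -35 mm) with the knob on top; the rest is a bay of glass slides under the sliding cover.
- knob_grip (a point): Centre of the black bar of the lock knob at the height to grip: 107 mm above the bench, on the case's centre line at case x = -95 mm. The bar is 45 mm long, 14 mm thick and 32 mm high, its top 114 mm above the bench; it stands on a 48 mm disc. The knob turns about the vertical through this point; x runs along the bar and turns with it.
- knob (a joint): Angle of the knob in rad, growing clockwise seen from above; at 0 the bar lies along the case's x axis; end stop at 2.2. It starts between 0.2 and 0.35. The hidden notch is somewhere from 0.65 to 1.7, differently each time, and cannot be seen. Let go within about 0.12 rad of the notch, the knob centres itself there and stays. The cover is unlocked only within about 0.12 rad of the notch.
- cover_fin (a point): Middle of the fin grip that stands up on the sliding aluminium cover: a dark steel bar 12 mm thick (along the case's x axis), 70 mm long (across the case) and 32 mm high, its top 101 mm above the bench; this point is 87 mm above the bench. With the cover shut it is 145 mm from the knob's axis. It moves with the cover.
- cover (a joint): Travel of the sliding cover in m: 0 shut, grows as it slides along the case's x axis away from the knob, end stop at 0.09. Sliding it takes about 2 to 3 N. While locked it has 1 to 2 mm of play and then stands fast; pushing it against the lock with more than 15 N breaks the lock pin.
- bottle_center (a point): Bystander: amber glass bottle, 52 mm in diameter, 110 mm tall; this point is its centre half-way up. Stands beside the case.
- beaker_center (a point): Bystander: white cup-shaped beaker, 64 mm in diameter at the rim, 70 mm tall; this point is its centre half-way up. Stands beside the case.
- slidebox_center (a point): Bystander: small grey plastic box 85 x 40 x 34 mm; this point is its centre. Lies beside the case.
- lock (a point): Point on the deck under the knob, on its axis, 70 mm above the bench. Feel of the lock turning clockwise: a light, uneven drag (under 0.15 N m, less when paused); over the last 0.12 rad before the notch the torque dips and the knob pulls itself on, 0.2 to 0.3 N m below the drag; at the notch this is gone; then over 0.12 rad it rises 0.2 to 0.3 N m above the drag, which returns beyond.

How it is judged:
By the outcome, as a careful person would: the job done as asked, in the order asked, and still so for the second after the job is handed in, with the robot touching nothing.
It also fails if it takes over 70 s, if anything falls off the work surface, if the arm or the gripper's body presses on something with over 40 N, if the wrist force passes 120 N, or if a joint passes its speed limit or range.

## Robot

A 6-joint arm with a two-finger parallel gripper is mounted at the origin on the work surface. World frame = base frame: x ahead of the robot, y to its left, z up, the work surface at z = 0. Lengths are in m, angles in degrees, forces in N, time in s.
With the tool pointing down it reaches from about 0.4 to 0.825 m from the base axis. Payload 7 kg.
Tool frame: the origin (TCP) lies on the mounting face of the last link; the fingertips stand 178 mm ahead of it and the grasp point (between the pads) lies 159 mm ahead of it; z points along the fingers, y is the direction in which the jaws open and shut (so a half turn about z gives the same grasp; the last joint's range is limited). The gripper opens to 88 mm and grips with 3 to 60 N. Pads are 19 mm wide; open, the fingers measure 130 mm over their backs; the gripper's body (78 mm by 193 mm) begins 47 mm behind the grasp point.
Start: joints at [80.564, 20.546, 0.682, 0, -70.136, -16.507], TCP at [0.295, 0.607, 0.405] pointing down, gripper open.
Joint ranges: [-176.03, 176.03], [-82.01, 121.73], [-58.28, 71.71], [-173.87, 95.51], [-174.79, -0.11], [-173.66, 173.66]. Speed limits (degrees/s): [136.94, 136.94, 172.46, 180, 180, 180].

## Interface

Orientations are given as [roll, pitch, yaw] about the fixed x, y, z axes, in that order (R = Rz(yaw) Ry(pitch) Rx(roll)).
In Python, from plant import r gives the robot as it stands. The module is installed in compiled form; this text tells all that it offers.
- The arm moves only by the tool carry_out, never from a script. Its argument "plan" is a list of rows, each a list of 3 entries, a list of its own where there are three numbers: the shift along the tool's x, y, z in m, then the turn, a rotation vector about the tool's x, y, z in degrees, then the closure in counts, from 0 (fully open) to 255 (shut). In form: [[[x, y, z], [ax, ay, az], hand], ...]. A call has 1 to 12 rows; each row shifts and turns the commanded pose from where the row before left it, along the tool's axes as they then stand; what a row does not reach is not made up. A row lasts 1/12 s, in which the tool goes at most 41.7 mm and 7.16 degrees, less where a joint would pass 70% of its speed; a pose out of reach is approached as far as the arm can. A call is refused whole if a number of a shift passes 0.0417 or a number of a turn 7.16, either way. A call with a gripper value outside its range is refused whole. The fingers move at their own pace and stop on an object; "grip_force" is the grip in N (left out, the last holds). Time passes only in rows, so rows that do not move let the fingers close. It gives the time, the measured TCP pose, the force and the opening at its end, in the units of the state.
- r.get_state(): the state, without advancing time (a new reading comes with each control period).
- r.capture(name): name is "scene" or "side" or "wrist"; returns the picture (420x560x3 uint8, red, green, blue); there is no depth.
- r.get_calibration(name): a dict with "K" (3x3 intrinsics, pixels), "rvec" (rotation vector, rad) and "tvec" (3), from world to camera coordinates, as OpenCV has them. Camera axes: x right, y down, z forward; pixel columns grow to the right and rows downward; lengths in m; the calibration is good to about 2 mm. A picture is of the moment at which its call begins: read the wrist's pose just before it. get_calibration takes no time and is no camera call; for the wrist camera it gives the pose at the moment of the call.
- r.close_job(): hands the job in, once; it reports no verdict.
The state is a dict: "time_s": time; "joints": joint angles; "qd": joint speeds; "joint_torque": joint torques, N m; "tcp_pos": TCP position; "eef_rot": TCP orientation; "contact_force": force on the tool from outside, world axes, zero at the start; "moment": the same for the moment, N m; "gripper_width": finger opening in m.
Only numpy, scipy, OpenCV 4.12 (cv2) and the standard library are available. Lean on these libraries where they do the work, as an engineer would, in place of code of your own. Each camera call takes 0.05 s, during which the arm holds its last target. There are 200 camera calls.

## Working session

There is one attempt and no reset: what is moved stays moved. The work goes in short steps, Python scripts to look and compute and a tool call to move; the robot and the scene stay as the last step left them, time stands still between calls to the robot, and variables do not carry over. Pictures are saved under pics/ and viewed, about 8 in all and at most 12, crops included, and the job is handed in when it is done.

Besides the shell and the picture viewer there is one more tool, called as a command line: name --argument value ..., lists and objects as JSON in quotes. carry_out: Moves the arm, as the interface text tells. Its arguments: {"type":"object","properties":{"plan":{"type":"array","items":{"type":"array"}},"grip_force":{"type":"number"}},"required":["plan"]}

```bash
mkdir -p pics; cat > h.py <<'E'
import numpy as np, cv2
from plant import r
def cal(n):
    c=r.get_calibration(n); return np.array(c['K']),cv2.Rodrigues(np.array(c['rvec'],float))[0],np.array(c['tvec'],float).ravel()
def ray(c,uv):
    K,R,t=c; d=R.T@np.linalg.solve(K,[uv[0],uv[1],1.]); return -R.T@t,d/np.linalg.norm(d)
def onplane(c,uv,z):
    o,d=ray(c,uv); return o+d*(z-o[2])/d[2]
def tri(*cu):
    A=np.zeros((3,3));b=np.zeros(3);L=[ray(*x) for x in cu]
    for o,d in L:
        P=np.eye(3)-np.outer(d,d);A+=P;b+=P@o
    p=np.linalg.solve(A,b); return p,[np.linalg.norm(np.cross(p-o,d)) for o,d in L]
def proj(c,p):
    K,R,t=c; q=K@(R@np.asarray(p)+t); return q[:2]/q[2]
def snap(n,f):
    c=cal(n); im=r.capture(n); cv2.imwrite(f'pics/{f}.png',im[:,:,::-1]); np.savez(f'pics/{f}.npz',K=c[0],R=c[1],t=c[2]); return c,im
def load(f):
    z=np.load(f'pics/{f}.npz'); return (z['K'],z['R'],z['t']),cv2.imread(f'pics/{f}.png')
E
python3 - <<'E'
from h import *
s=r.get_state(); print({k:np.round(v,3) for k,v in s.items()})
a=[snap(n,n+'0') for n in('scene','side','wrist')]
for c,im in a: print(np.round(-c[1].T@c[2],3), c[0][0,0])
cv2.imwrite('pics/all0.png',cv2.resize(np.hstack([a[0][1],a[1][1]]),(800,300))[:,:,::-1])
E
```

```text
{'time_s': np.float64(0.0), 'joints': array([ 8.0563e+01,  2.0590e+01,  6.3400e-01, -2.0000e-02, -7.0136e+01,
       -1.6506e+01]), 'qd': array([-0.027, -0.035, -0.004, -0.074,  0.04 , -0.035]), 'joint_torque': array([-1.0000e-03, -5.8272e+01,  2.9305e+01,  6.9970e+00,  7.0000e-03,
       -0.0000e+00]), 'tcp_pos': array([0.295, 0.607, 0.404]), 'eef_rot': array([ 1.79906e+02, -8.00000e-03, -2.59500e+01]), 'contact_force': array([-0.184, -0.566, -0.087]), 'moment': array([ 0.022, -0.005, -0.013]), 'gripper_width': np.float64(0.088)}
[ 1.09  -0.045  0.503] 425.7346343060615
[0.298 0.312 0.546] 425.9647460081798
[0.373 0.57  0.384] 356.5330063180921
```

View pics/scene0.png

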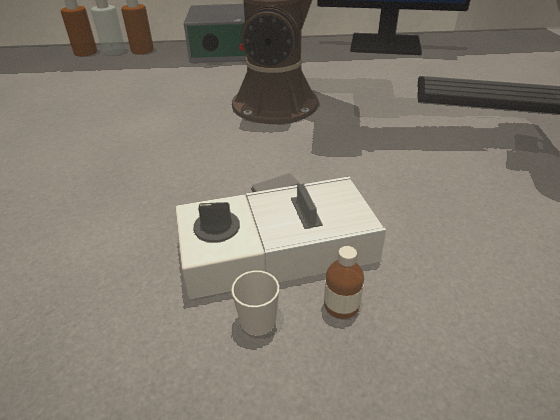

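View pics/side0.png

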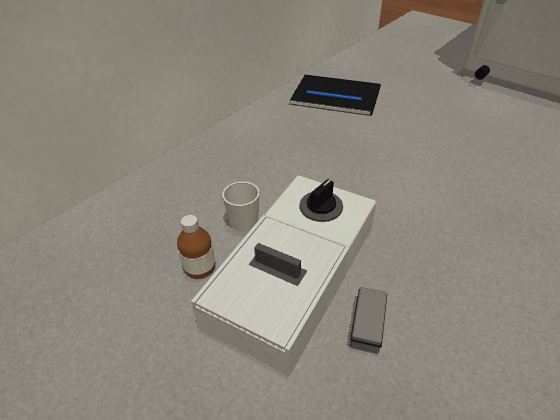

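View pics/wrist0.png

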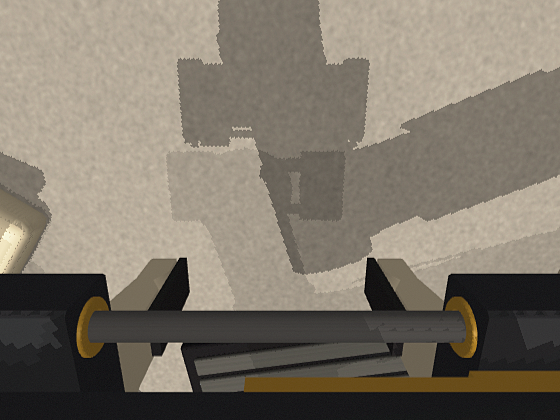

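Scene view: the white case has its lock end at left. The knob is at about (215,212) and the fin runs (298,185)–(317,215). The beaker is at (256,303), the bottle at (344,285) and the grey box behind at (277,185).
Side view: knob at (321,195), fin (255,247)–(301,265), lock-end top corners (300,178) and (376,203), box at (369,318).
Wrist view: mostly bench and the gripper; nothing useful yet.

```bash
python3 - <<'E'
from h import *
a,b=load('scene0')[0],load('side0')[0]
for n,p,q in [('lock rear',(177,205),(376,203)),('lock front',(187,268),(300,178)),('bay rear',(350,180),(290,348)),('bay front',(381,230),(196,303)),('fin front top',(316,212),(255,246)),('fin rear top',(299,185),(301,263)),('knobtop',(215,204),(322,188)),('bottle cap',(348,252),(189,221)),('beaker rim',(255,287),(241,193))]:
    x,e=tri((a,p),(b,q)); print(n,x.round(4),np.round(e,4))
print('box top', onplane(b,(369,306),.034), 'bar/case top planes')
for f in('scene0','side0'):
    c,im=load(f); hs=im.max(2)
    x,y,w,h=(170,170,220,110) if f=='scene0' else (190,170,195,195)
    cv2.imwrite(f'pics/c_{f}.png',cv2.resize(im[y:y+h,x:x+w],None,fx=(400/w),fy=400/w,interpolation=cv2.INTER_CUBIC))
A=cv2.imread('pics/c_scene0.png');B=cv2.imread('pics/c_side0.png')
H=max(A.shape[0],B.shape[0]); o=np.zeros((H,800,3),np.uint8); o[:A.shape[0],:400]=A[:,:400]; o[:B.shape[0],400:]=B[:,:400]
cv2.imwrite('pics/crops.png',o)
E
```

```text
lock rear [ 0.5222 -0.1883  0.0651] [0.0014 0.0014]
lock front [ 0.6633 -0.1589  0.0626] [0.0015 0.0015]
bay rear [0.4672 0.1102 0.0632] [0.0022 0.0022]
bay front [0.6061 0.1361 0.0625] [0.0016 0.0016]
fin front top [0.5934 0.0327 0.0958] [0.0011 0.0011]
fin rear top [0.5233 0.0147 0.0963] [0.0002 0.0002]
knobtop [ 0.5842 -0.1166  0.1117] [0.0011 0.0011]
bottle cap [0.6944 0.0634 0.1072] [0.0006 0.0006]
beaker rim [ 0.7122 -0.0608  0.0684] [0.0009 0.0009]
box top [ 0.4317745  -0.02561013  0.034     ] bar/case top planes
```

View pics/crops.png

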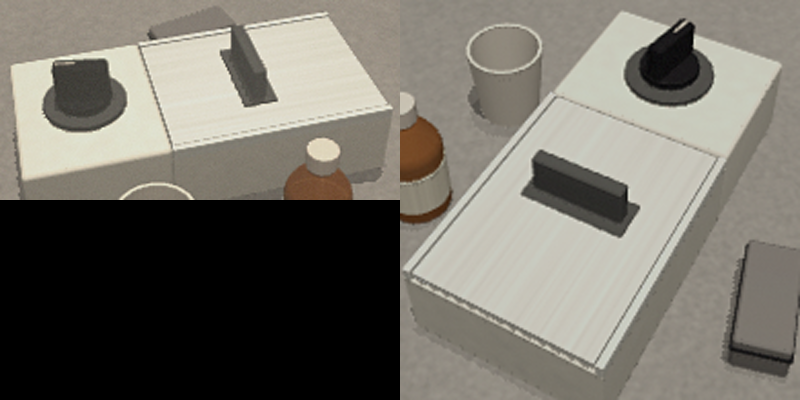

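The crops confirm the corners: the bar top and both ends of the fin top are clear. Triangulated heights come out 0–7 mm below the nominal ones, so positions are good to about 5 mm. Case x points at about 101° world, knob ≈ (0.584,-0.118), fin ≈ (0.558,0.024). Next I turn the tool and move in for a closer wrist view.

carry_out --plan '[[[0,0,0],[0,0,6.9],0],[[0,0,0],[0,0,6.9],0],[[0,0,0],[0,0,6.9],0],[[0,0,0],[0,0,6.9],0],[[0,0,0],[0,0,6.9],0],[[0,0,0],[0,0,6.9],0],[[0,0,0],[0,0,6.9],0],[[0,0,0],[0,0,6.9],0],[[0,0,0],[0,0,6.9],0],[[0,0,0],[0,0,6.9],0],[[0.0334,-0.021,0],[0,0,0],0],[[0.0334,-0.021,0],[0,0,0],0]]'

```text
time_s: 1.15
tcp_pos: [0.3309, 0.5371, 0.4033]
eef_rot: [180.0, -0.1, -94.9]
contact_force: [1.7, -0.0, 0.2]
gripper_width: 0.0877
```

carry_out --plan '[[[0.0334,-0.021,0],[0,0,0],0],[[0.0334,-0.021,0],[0,0,0],0],[[0.0334,-0.021,0],[0,0,0],0],[[0.0334,-0.021,0],[0,0,0],0],[[0.0334,-0.021,0],[0,0,0],0],[[0.0334,-0.021,0],[0,0,0],0],[[0.0334,-0.021,0],[0,0,0],0],[[0.0334,-0.021,0],[0,0,0],0],[[0.0334,-0.021,0],[0,0,0],0],[[0.0334,-0.021,0],[0,0,0],0],[[0.0334,-0.021,0],[0,0,0],0],[[0.0334,-0.021,0],[0,0,0],0]]'

```text
time_s: 2.15
tcp_pos: [0.5483, 0.1138, 0.4047]
eef_rot: [-180.0, 0.0, -94.9]
contact_force: [0.1, 0.3, 0.1]
gripper_width: 0.0878
```

carry_out --plan '[[[0.0334,-0.021,0],[0,0,0],0],[[0,0,0],[0,0,0],0],[[0,0,0],[0,0,0],0],[[0,0,0],[0,0,0],0]]'

```text
time_s: 2.48
tcp_pos: [0.5659, 0.0804, 0.4043]
eef_rot: [180.0, -0.0, -95.0]
contact_force: [-0.2, 0.5, -0.5]
gripper_width: 0.0877
```

```bash
python3 - <<'E'
from h import *
s=r.get_state(); print({k:np.round(v,3) for k,v in s.items() if k in('time_s','joints','tcp_pos','eef_rot','contact_force','moment')})
snap('wrist','w1')
E
```

```text
{'time_s': np.float64(2.483), 'joints': array([ 2.7682e+01,  1.0889e+01, -1.2670e+01, -1.7000e-02, -6.6478e+01,
       -3.2694e+01]), 'tcp_pos': array([0.566, 0.08 , 0.404]), 'eef_rot': array([ 1.79961e+02, -6.00000e-03, -9.50190e+01]), 'contact_force': array([-0.227,  0.481, -0.512]), 'moment': array([ 0.105, -0.048, -0.022])}
```

View pics/w1.png

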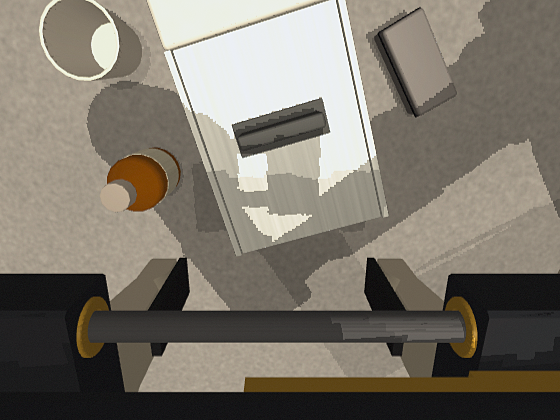

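Wrist view: fin at (281,127) with its top running about (235,130)–(326,103). Bottle at left (135,185), beaker at (80,40), box at right (417,62). The knob is out of frame, so I move on along the case.

carry_out --plan '[[[0.035,0,0],[0,0,0],0],[[0.035,0,0],[0,0,0],0],[[0.035,0,0],[0,0,0],0],[[0,0,0],[0,0,0],0],[[0,0,0],[0,0,0],0],[[0,0,0],[0,0,0],0]]'

```text
time_s: 3.03
tcp_pos: [0.5568, -0.023, 0.4048]
eef_rot: [-180.0, 0.0, -94.9]
contact_force: [0.2, 0.3, 0.1]
gripper_width: 0.0876
```

```bash
python3 - <<'E'
from h import *
s=r.get_state(); print(s['tcp_pos'],s['eef_rot'])
c,im=snap('wrist','w2')
print(proj(c,(.584,-.118,.114)),proj(c,(.558,.024,.101)))
E
```

```text
[ 0.55678403 -0.02295578  0.40484534] [-1.79977204e+02  1.79363760e-02 -9.48878853e+01]
[229.51167375  82.36896229] [281.27084625 252.55152228]
```

View pics/w2.png

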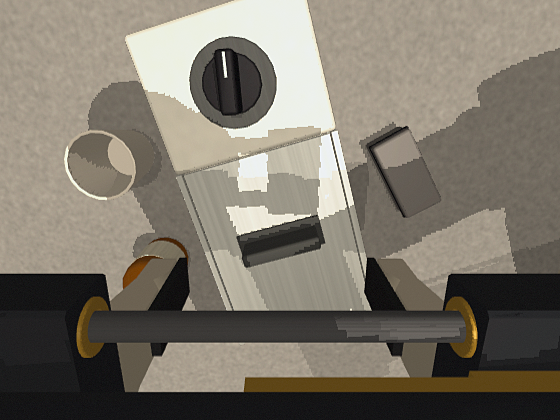

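Wrist view 2: the knob disc is centred near (233,82) with the bar nearly vertical in the image (white mark at (225,65)). The fin is at (281,240) and the deck corners are at (127,37), (176,174) and (335,130). Now I measure from both wrist views and refine with masks.

```bash
python3 - <<'E'
from h import *
c,im=load('w2'); c1,im1=load('w1')
P=lambda uv,z:onplane(c,uv,z)[:2]
a,b,d=P((127,37),.07),P((176,174),.07),P((335,130),.07)
ang=lambda v:np.degrees(np.arctan2(v[1],v[0]))
print('corners',a,b,d,'edge yaw',ang(b-a),'seam',ang(b-d),'len',np.linalg.norm(b-a),np.linalg.norm(b-d), 'seam mid',(b+d)/2)
g=im.max(2)
roi=np.zeros_like(g); roi[20:135,170:290]=1
for th in (25,40,60,80):
    m=((g<th)&(roi>0)).astype(np.uint8); n,l,s,ce=cv2.connectedComponentsWithStats(m)
    k=1+np.argmax(s[1:,4]); cn=max(cv2.findContours((l==k).astype(np.uint8),0,1)[0],key=cv2.contourArea)
    print(th,s[k],ce[k],cv2.minAreaRect(cn),cv2.fitEllipse(cn) if len(cn)>5 else '')
A=cv2.resize(im[25:140,170:290],(400,383),interpolation=cv2.INTER_CUBIC);A=cv2.convertScaleAbs(A,alpha=2.2,beta=10)
B=cv2.resize(im[200:280,225:345],(400,267),interpolation=cv2.INTER_CUBIC);B=cv2.convertScaleAbs(B,alpha=1.5)
B1=cv2.resize(im1[85:165,225:345],(400,267),interpolation=cv2.INTER_CUBIC);B1=cv2.convertScaleAbs(B1,alpha=1.5)
o=np.zeros((540,800,3),np.uint8);o[:383,:400]=A;o[:267,400:]=B;o[270:537,400:]=B1
cv2.imwrite('pics/z2.png',o)
E
```

```text
corners [ 0.66704918 -0.16070375] [ 0.64702396 -0.04675413] [ 0.50312796 -0.07356952] edge yaw 99.96723522424823 seam 10.556129456471062 len 0.1156958312128523 0.14637324022678785 seam mid [ 0.57507596 -0.06016182]
25 [214  49  29  65 323] [235.47678019  78.65634675] ((234.80767822265625, 78.4615478515625), (66.47795104980469, 21.899927139282227), 69.55044555664062) ((223.69552612304688, 88.100341796875), (31.88016128540039, 84.32344055175781), 178.29490661621094)
40 [ 202   49   60   66 1008] [228.88988095  81.13988095] ((230.9775390625, 83.23596954345703), (61.267887115478516, 61.69187927246094), 32.00538635253906) ((231.15435791015625, 82.03409576416016), (57.41543197631836, 65.20591735839844), 163.0292205810547)
60 [ 202   48   60   68 2699] [229.84549833  83.34234902] ((230.96017456054688, 83.41773986816406), (61.40013885498047, 62.51559066772461), 30.465543746948242) ((231.15386962890625, 82.15899658203125), (57.79078674316406, 66.05394744873047), 164.06297302246094)
80 [ 202   48   60   68 3023] [231.28977837  82.73337744] ((230.82308959960938, 83.18461608886719), (62.637535095214844, 63.009639739990234), 29.744882583618164) ((231.07427978515625, 82.11235809326172), (58.07789611816406, 66.86260223388672), 163.51963806152344)
```

View pics/z2.png

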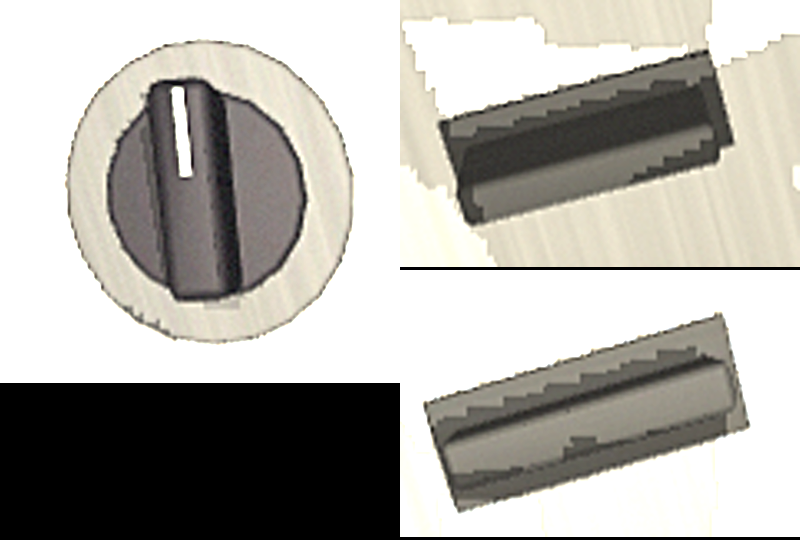

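Enlarged: the bar's top face is centred at about crop (187,187), tilted about 5°. The ring is centred at (210,191). The fin top is visible in both wrist views, crop centres (594,172) and (588,419).

```bash
python3 - <<'E'
from h import *
c,_=load('w2'); c1,_=load('w1'); s=load('scene0')[0]; sd=load('side0')[0]
q=lambda x,y:(170+x*.3,25+y*.3003)
ang=lambda v:np.degrees(np.arctan2(v[1],v[0]))
print('fin',tri((c,(283.3,251.5)),(c1,(281.4,129.7))))
f2=lambda x,y:(225+(x-400)*.3,200+y*.3); 
l,rr=onplane(c,f2(471,204),.101),onplane(c,f2(717,140),.101);print('fin len',np.linalg.norm(l-rr),ang(l-rr))
f1=lambda x,y:(225+(x-400)*.3,85+(y-270)*.3)
l,rr=onplane(c1,f1(446,456),.101),onplane(c1,f1(730,382),.101);print('fin1',np.linalg.norm(l-rr),ang(l-rr),(l+rr)/2)
print('ring',onplane(c,q(210,191.5),.071),'disc',onplane(c,q(206,195),.082),'bar top',onplane(c,q(187.5,187),.114))
print('knob tri',tri((c,q(187.5,187)),(s,(215,204)),(sd,(322,188))))
a,b=onplane(c,q(178,81),.114),onplane(c,q(197,293),.114); print('bar',np.linalg.norm(a-b),ang(b-a))
a,b=onplane(c,q(177,88),.114),onplane(c,q(186,176),.114); print('mark',ang(b-a))
E
```

```text
fin (array([0.55715934, 0.02254565, 0.10215655]), [np.float64(0.0010249743111371363), np.float64(0.0010249743111371663)])
fin len 0.06678855411961535 11.09569063732031
fin1 0.0684633343564927 9.380261040319091 [0.55849211 0.02263607 0.101     ]
ring [ 0.58634647 -0.11939164  0.071     ] disc [ 0.58616709 -0.11825163  0.082     ] bar top [ 0.58622387 -0.11900666  0.114     ]
knob tri (array([ 0.58533333, -0.11763461,  0.11160557]), [np.float64(0.001891573977470681), np.float64(0.001442493990269326), np.float64(0.001752920376406692)])
bar 0.04290348580284713 88.13127970119403
mark 88.89344461641493
```

All consistent: fin height 102 mm, bar length 43 mm, fin–knob distance 144 mm. Knob (0.586,-0.119), bar at 88°, so about 0.22 rad with the case at about 100.8°. Now I go to the knob.

carry_out --plan '[[[0,0,0],[0,0,-2.9],0],[[0.0316,-0.0109,0],[0,0,0],0],[[0.0316,-0.0109,0],[0,0,0],0],[[0.0316,-0.0109,0],[0,0,0],0],[[0,0,0.028],[0,0,0],0],[[0,0,0.028],[0,0,0],0],[[0,0,0.028],[0,0,0],0],[[0,0,0.01],[0,0,0],0],[[0,0,0],[0,0,0],0],[[0,0,0],[0,0,0],0]]'

```text
time_s: 3.92
tcp_pos: [0.5869, -0.1189, 0.3112]
eef_rot: [180.0, -0.0, -91.9]
contact_force: [0.4, 0.7, 0.7]
gripper_width: 0.0879
```

carry_out --plan '[[[0,0,0.015],[0,0,0],0],[[0,0,0.015],[0,0,0],0],[[0,0,0.015],[0,0,0],0],[[0,0,0],[0,0,0],0],[[0,0,0],[0,0,0],0]]'

```text
time_s: 4.33
tcp_pos: [0.5869, -0.1194, 0.2671]
eef_rot: [-179.9, -0.0, -92.0]
contact_force: [0.2, -0.1, 0.2]
gripper_width: 0.0873
```

```bash
python3 - <<'E'
from h import *
s=r.get_state(); print(s['tcp_pos'],s['contact_force'],s['moment'])
snap('side','s3'); snap('wrist','w3')
a=load('side0')[0],load('s3')[1]
b=load('w3')[1]
cv2.imwrite('pics/v3.png',np.hstack([cv2.resize(a[1][60:300,230:450],(400,436)),cv2.resize(b,(400,436))]))
E
```

```text
[ 0.58686826 -0.11944031  0.26709158] [ 0.24373629 -0.13046203  0.21377021] [ 0.0423761  -0.08626542 -0.03782472]
```

View pics/v3.png

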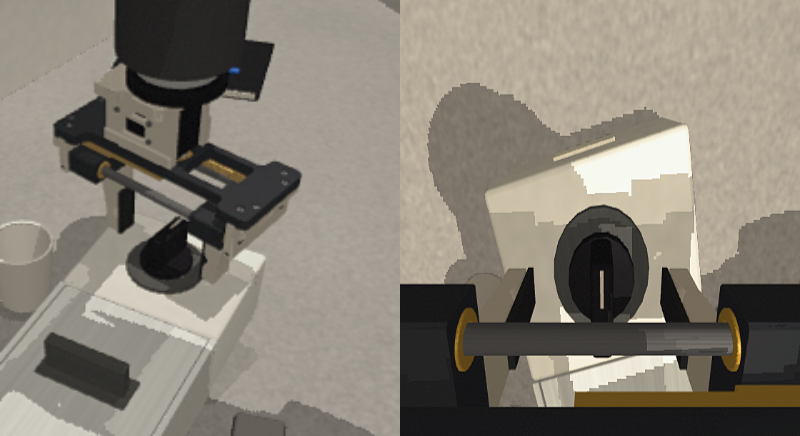

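The bar sits centred and parallel between the open fingers (bar at x≈602, fingers at ≈525 and 672). Closing.

carry_out --plan '[[[0,0,0],[0,0,0],120],[[0,0,0],[0,0,0],180],[[0,0,0],[0,0,0],255],[[0,0,0],[0,0,0],255],[[0,0,0],[0,0,0],255],[[0,0,0],[0,0,0],255],[[0,0,0],[0,0,0],255],[[0,0,0],[0,0,0],255],[[0,0,0],[0,0,0],255],[[0,0,0],[0,0,0],255]]' --grip_force 40

```text
time_s: 5.27
tcp_pos: [0.5862, -0.1199, 0.2656]
eef_rot: [180.0, -0.0, -92.0]
contact_force: [0.4, 0.9, -0.1]
gripper_width: 0.0264
```

```bash
cat > m.py <<'E'
from h import *
s=r.get_state(); f=np.array(s['contact_force']);m=np.array(s['moment'])
print('t',round(s['time_s'],2),'tcp',s['tcp_pos'].round(4),'rot',s['eef_rot'].round(2),'f',f.round(2),'m',m.round(3),'w',round(s['gripper_width'],4),'tq6',round(s['joint_torque'][5],3))
E
python3 m.py
```

```text
t 5.27 tcp [ 0.5862 -0.1199  0.2656] rot [179.99  -0.   -92.04] f [ 0.42  0.92 -0.09] m [ 0.11  -0.019  0.029] w 0.0264 tq6 -0.0
```

carry_out --plan '[[[0,0,0],[0,0,0],255],[[0,0,0],[0,0,0],255],[[0,0,0],[0,0,0],255],[[0,0,0],[0,0,0],255],[[0,0,0],[0,0,0],255],[[0,0,0],[0,0,0],255]]'

```text
time_s: 5.77
tcp_pos: [0.5854, -0.1199, 0.2655]
eef_rot: [179.9, -0.0, -92.1]
contact_force: [-5.7, 0.4, 3.3]
gripper_width: 0.014
```

```bash
python3 m.py; python3 m.py
```

```text
t 5.77 tcp [ 0.5854 -0.1199  0.2655] rot [179.88  -0.   -92.05] f [-5.72  0.37  3.33] m [ 0.53   1.836 -0.01 ] w 0.014 tq6 -0.013
t 5.77 tcp [ 0.5854 -0.1199  0.2655] rot [179.88  -0.   -92.05] f [-5.72  0.37  3.33] m [ 0.53   1.836 -0.01 ] w 0.014 tq6 -0.013
```

Gripped: width 14 mm, with a small side load, which I relieve by 1 mm. Then I turn through the zone that can't hold the notch (to about 0.43 rad).

carry_out --plan '[[[0,0.0008,0],[0,0,0],255],[[0,0,0],[0,0,1],255],[[0,0,0],[0,0,1],255],[[0,0,0],[0,0,1],255],[[0,0,0],[0,0,1],255],[[0,0,0],[0,0,1],255]]'

```text
time_s: 6.27
tcp_pos: [0.5851, -0.1198, 0.2655]
eef_rot: [179.9, -0.0, -97.2]
contact_force: [-4.2, 1.2, 3.0]
gripper_width: 0.0138
```

```bash
python3 m.py
```

```text
t 6.27 tcp [ 0.5851 -0.1198  0.2655] rot [ 1.7995e+02 -1.0000e-02 -9.7160e+01] f [-4.19  1.17  2.96] m [0.378 1.834 0.105] w 0.0138 tq6 0.266
```

carry_out --plan '[[[0,0,0],[0,0,0.8],255],[[0,0,0],[0,0,0.8],255],[[0,0,0],[0,0,0.8],255],[[0,0,0],[0,0,0.8],255],[[0,0,0],[0,0,0.8],255]]'

```text
time_s: 6.68
tcp_pos: [0.585, -0.1199, 0.2655]
eef_rot: [179.9, -0.0, -101.2]
contact_force: [-4.5, 0.9, 2.7]
gripper_width: 0.0134
```

```bash
python3 m.py
```

```text
t 6.68 tcp [ 0.585  -0.1199  0.2655] rot [ 1.7994e+02 -1.0000e-02 -1.0115e+02] f [-4.47  0.9   2.75] m [0.471 1.924 0.092] w 0.0134 tq6 0.188
```

carry_out --plan '[[[0,0,0],[0,0,0.6],255],[[0,0,0],[0,0,0.6],255],[[0,0,0],[0,0,0.6],255],[[0,0,0],[0,0,0.6],255]]'

```text
time_s: 7.02
tcp_pos: [0.585, -0.1198, 0.2655]
eef_rot: [179.9, -0.0, -103.5]
contact_force: [-6.0, 1.2, 3.1]
gripper_width: 0.0139
```

```bash
python3 m.py
```

```text
t 7.02 tcp [ 0.585  -0.1198  0.2655] rot [ 1.7993e+02 -2.0000e-02 -1.0354e+02] f [-5.99  1.21  3.12] m [0.49  1.951 0.099] w 0.0139 tq6 0.125
```

Drag is about +0.10 N·m. The search goes on in 2.4° steps.

carry_out --plan '[[[0,0,0],[0,0,0.6],255],[[0,0,0],[0,0,0.6],255],[[0,0,0],[0,0,0.6],255],[[0,0,0],[0,0,0.6],255]]'

```text
time_s: 7.35
tcp_pos: [0.585, -0.1198, 0.2655]
eef_rot: [179.9, -0.0, -105.9]
contact_force: [-5.8, 0.6, 3.2]
gripper_width: 0.0139
```

```bash
python3 m.py
```

```text
t 7.35 tcp [ 0.585  -0.1198  0.2655] rot [ 1.7993e+02 -2.0000e-02 -1.0594e+02] f [-5.78  0.57  3.22] m [0.55  1.977 0.095] w 0.0139 tq6 0.123
```

carry_out --plan '[[[0,0,0],[0,0,0.6],255],[[0,0,0],[0,0,0.6],255],[[0,0,0],[0,0,0.6],255],[[0,0,0],[0,0,0.6],255]]'

```text
time_s: 7.68
tcp_pos: [0.5849, -0.1198, 0.2655]
eef_rot: [179.9, -0.0, -108.3]
contact_force: [-6.7, 0.9, 4.1]
gripper_width: 0.0136
```

```bash
python3 m.py
```

```text
t 7.68 tcp [ 0.5849 -0.1198  0.2655] rot [ 1.7993e+02 -2.0000e-02 -1.0834e+02] f [-6.67  0.9   4.06] m [0.5   2.056 0.105] w 0.0136 tq6 0.122
```

carry_out --plan '[[[0,0,0],[0,0,0.6],255],[[0,0,0],[0,0,0.6],255],[[0,0,0],[0,0,0.6],255],[[0,0,0],[0,0,0.6],255]]'

```text
time_s: 8.02
tcp_pos: [0.5849, -0.1198, 0.2655]
eef_rot: [179.9, -0.0, -110.7]
contact_force: [-6.5, 0.8, 4.4]
gripper_width: 0.0138
```

```bash
python3 m.py
```

```text
t 8.02 tcp [ 0.5849 -0.1198  0.2655] rot [ 1.7992e+02 -2.0000e-02 -1.1074e+02] f [-6.51  0.77  4.45] m [0.538 2.142 0.125] w 0.0138 tq6 0.122
```

carry_out --plan '[[[0,0.0006,0],[0,0,0.6],255],[[0,0,0],[0,0,0.6],255],[[0,0,0],[0,0,0.6],255],[[0,0,0],[0,0,0.6],255]]'

```text
time_s: 8.35
tcp_pos: [0.5847, -0.1197, 0.2655]
eef_rot: [180.0, -0.0, -113.1]
contact_force: [-4.2, -1.1, 1.5]
gripper_width: 0.0136
```

```bash
python3 m.py
```

```text
t 8.35 tcp [ 0.5847 -0.1197  0.2655] rot [ 1.7997e+02 -2.0000e-02 -1.1312e+02] f [-4.24 -1.1   1.55] m [-0.254  1.569  0.082] w 0.0136 tq6 0.121
```

carry_out --plan '[[[0,0,0],[0,0,0.6],255],[[0,0,0],[0,0,0.6],255],[[0,0,0],[0,0,0.6],255],[[0,0,0],[0,0,0.6],255]]'

```text
time_s: 8.68
tcp_pos: [0.5847, -0.1197, 0.2655]
eef_rot: [180.0, -0.0, -115.5]
contact_force: [-6.0, -2.1, 1.2]
gripper_width: 0.0136
```

```bash
python3 m.py
```

```text
t 8.68 tcp [ 0.5847 -0.1197  0.2655] rot [ 1.7997e+02 -2.0000e-02 -1.1551e+02] f [-6.04 -2.09  1.2 ] m [-0.336  1.679  0.055] w 0.0136 tq6 0.125
```

carry_out --plan '[[[0,0,0],[0,0,0.6],255],[[0,0,0],[0,0,0.6],255],[[0,0,0],[0,0,0.6],255],[[0,0,0],[0,0,0.6],255]]'

```text
time_s: 9.02
tcp_pos: [0.5846, -0.1197, 0.2655]
eef_rot: [180.0, -0.0, -117.9]
contact_force: [-6.3, -0.4, 0.9]
gripper_width: 0.0139
```

```bash
python3 m.py
```

```text
t 9.02 tcp [ 0.5846 -0.1197  0.2655] rot [ 1.7997e+02 -2.0000e-02 -1.1791e+02] f [-6.31 -0.4   0.89] m [-0.261  1.777  0.088] w 0.0139 tq6 0.125
```

Still plain drag (knob ≈ 0.67 rad). Continuing.

carry_out --plan '[[[0,0,0],[0,0,0.6],255],[[0,0,0],[0,0,0.6],255],[[0,0,0],[0,0,0.6],255],[[0,0,0],[0,0,0.6],255]]'

```text
time_s: 9.35
tcp_pos: [0.5846, -0.1196, 0.2655]
eef_rot: [180.0, -0.0, -120.3]
contact_force: [-5.6, -0.8, 1.3]
gripper_width: 0.0137
```

```bash
python3 m.py
```

```text
t 9.35 tcp [ 0.5846 -0.1196  0.2655] rot [ 1.7997e+02 -2.0000e-02 -1.2031e+02] f [-5.59 -0.81  1.29] m [-0.179  1.745  0.116] w 0.0137 tq6 0.127
```

carry_out --plan '[[[0,0,0],[0,0,0.6],255],[[0,0,0],[0,0,0.6],255],[[0,0,0],[0,0,0.6],255],[[0,0,0],[0,0,0.6],255]]'

```text
time_s: 9.68
tcp_pos: [0.5846, -0.1197, 0.2655]
eef_rot: [180.0, -0.0, -122.7]
contact_force: [-5.1, -1.6, 1.7]
gripper_width: 0.014
```

```bash
python3 m.py
```

```text
t 9.68 tcp [ 0.5846 -0.1197  0.2655] rot [ 1.7996e+02 -2.0000e-02 -1.2271e+02] f [-5.14 -1.63  1.7 ] m [-0.149  1.857  0.133] w 0.014 tq6 0.127
```

carry_out --plan '[[[0,0,0],[0,0,0.6],255],[[0,0,0],[0,0,0.6],255],[[0,0,0],[0,0,0.6],255],[[0,0,0],[0,0,0.6],255]]'

```text
time_s: 10.02
tcp_pos: [0.5846, -0.1196, 0.2655]
eef_rot: [180.0, -0.0, -125.1]
contact_force: [-6.6, -0.5, 1.1]
gripper_width: 0.0135
```

```bash
python3 m.py
```

```text
t 10.02 tcp [ 0.5846 -0.1196  0.2655] rot [ 1.7996e+02 -3.0000e-02 -1.2511e+02] f [-6.64 -0.52  1.08] m [-0.116  1.844  0.019] w 0.0135 tq6 0.128
```

A lower reading, possibly the start of the dip. Now single, smaller steps.

carry_out --plan '[[[0,0,0],[0,0,0.5],255],[[0,0,0],[0,0,0.5],255],[[0,0,0],[0,0,0.5],255]]'

```text
time_s: 10.27
tcp_pos: [0.5845, -0.1196, 0.2655]
eef_rot: [180.0, -0.0, -126.6]
contact_force: [-5.6, -0.2, 1.5]
gripper_width: 0.0137
```

```bash
python3 m.py
```

```text
t 10.27 tcp [ 0.5845 -0.1196  0.2655] rot [ 1.7996e+02 -3.0000e-02 -1.2661e+02] f [-5.57 -0.24  1.53] m [-0.007  1.83   0.059] w 0.0137 tq6 0.093
```

carry_out --plan '[[[0,0,0],[0,0,0.5],255],[[0,0,0],[0,0,0.5],255],[[0,0,0],[0,0,0.5],255]]'

```text
time_s: 10.52
tcp_pos: [0.5845, -0.1196, 0.2655]
eef_rot: [180.0, -0.0, -128.1]
contact_force: [-6.1, 0.3, 0.9]
gripper_width: 0.0137
```

```bash
python3 m.py
```

```text
t 10.52 tcp [ 0.5845 -0.1196  0.2655] rot [ 1.7996e+02 -3.0000e-02 -1.2811e+02] f [-6.08  0.33  0.85] m [-0.036  1.961  0.103] w 0.0137 tq6 0.094
```

That was unevenness only. Continuing.

carry_out --plan '[[[0,0,0],[0,0,0.6],255],[[0,0,0],[0,0,0.6],255],[[0,0,0],[0,0,0.6],255],[[0,0,0],[0,0,0.6],255]]'

```text
time_s: 10.85
tcp_pos: [0.5845, -0.1196, 0.2655]
eef_rot: [180.0, -0.0, -130.5]
contact_force: [-6.1, 0.2, 1.3]
gripper_width: 0.0137
```

```bash
python3 m.py
```

```text
t 10.85 tcp [ 0.5845 -0.1196  0.2655] rot [ 1.7996e+02 -3.0000e-02 -1.3051e+02] f [-6.14  0.25  1.27] m [-0.002  1.959  0.083] w 0.0137 tq6 0.124
```

carry_out --plan '[[[0,0,0],[0,0,0.6],255],[[0,0,0],[0,0,0.6],255],[[0,0,0],[0,0,0.6],255],[[0,0,0],[0,0,0.6],255]]'

```text
time_s: 11.18
tcp_pos: [0.5845, -0.1195, 0.2655]
eef_rot: [180.0, -0.0, -132.9]
contact_force: [-5.4, -0.2, 2.6]
gripper_width: 0.0137
```

```bash
python3 m.py
```

```text
t 11.18 tcp [ 0.5845 -0.1195  0.2655] rot [ 1.7996e+02 -3.0000e-02 -1.3291e+02] f [-5.44 -0.15  2.6 ] m [0.03  2.022 0.109] w 0.0137 tq6 0.124
```

carry_out --plan '[[[0,0,0],[0,0,0.6],255],[[0,0,0],[0,0,0.6],255],[[0,0,0],[0,0,0.6],255],[[0,0,0],[0,0,0.6],255]]'

```text
time_s: 11.52
tcp_pos: [0.5845, -0.1195, 0.2655]
eef_rot: [180.0, -0.0, -135.3]
contact_force: [-5.6, -0.0, 1.4]
gripper_width: 0.0138
```

```bash
python3 m.py
```

```text
t 11.52 tcp [ 0.5845 -0.1195  0.2655] rot [ 1.7995e+02 -4.0000e-02 -1.3531e+02] f [-5.59 -0.04  1.45] m [0.154 2.094 0.084] w 0.0138 tq6 0.124
```

carry_out --plan '[[[0,0,0],[0,0,0.6],255],[[0,0,0],[0,0,0.6],255],[[0,0,0],[0,0,0.6],255],[[0,0,0],[0,0,0.6],255]]'

```text
time_s: 11.85
tcp_pos: [0.5844, -0.1195, 0.2655]
eef_rot: [179.9, -0.0, -137.7]
contact_force: [-6.1, 0.4, 2.7]
gripper_width: 0.0137
```

```bash
python3 m.py
```

```text
t 11.85 tcp [ 0.5844 -0.1195  0.2655] rot [ 1.7995e+02 -4.0000e-02 -1.3771e+02] f [-6.08  0.35  2.66] m [0.271 2.07  0.076] w 0.0137 tq6 0.125
```

carry_out --plan '[[[0,0,0],[0,0,0.6],255],[[0,0,0],[0,0,0.6],255],[[0,0,0],[0,0,0.6],255],[[0,0,0],[0,0,0.6],255]]'

```text
time_s: 12.18
tcp_pos: [0.5844, -0.1195, 0.2655]
eef_rot: [179.9, -0.0, -140.1]
contact_force: [-6.3, 0.3, 2.3]
gripper_width: 0.0138
```

```bash
python3 m.py
```

```text
t 12.18 tcp [ 0.5844 -0.1195  0.2655] rot [ 1.7995e+02 -4.0000e-02 -1.4011e+02] f [-6.31  0.29  2.35] m [0.289 2.138 0.086] w 0.0138 tq6 0.127
```

carry_out --plan '[[[0,0,0],[0,0,0.6],255],[[0,0,0],[0,0,0.6],255],[[0,0,0],[0,0,0.6],255],[[0,0,0],[0,0,0.6],255]]'

```text
time_s: 12.52
tcp_pos: [0.5844, -0.1195, 0.2655]
eef_rot: [180.0, -0.0, -142.5]
contact_force: [-6.7, 0.9, 2.0]
gripper_width: 0.0138
```

```bash
python3 m.py
```

```text
t 12.52 tcp [ 0.5844 -0.1195  0.2655] rot [ 1.7995e+02 -4.0000e-02 -1.4251e+02] f [-6.68  0.86  2.03] m [0.345 2.171 0.086] w 0.0138 tq6 0.127
```

Knob ≈ 1.1 rad, still drag.

carry_out --plan '[[[0,0,0],[0,0,0.6],255],[[0,0,0],[0,0,0.6],255],[[0,0,0],[0,0,0.6],255],[[0,0,0],[0,0,0.6],255]]'

```text
time_s: 12.85
tcp_pos: [0.5844, -0.1194, 0.2655]
eef_rot: [179.9, -0.0, -144.9]
contact_force: [-6.3, 0.3, 2.8]
gripper_width: 0.014
```

```bash
python3 m.py
```

```text
t 12.85 tcp [ 0.5844 -0.1194  0.2655] rot [ 1.7995e+02 -5.0000e-02 -1.4492e+02] f [-6.25  0.33  2.77] m [0.42  2.237 0.067] w 0.014 tq6 0.126
```

carry_out --plan '[[[0,0,0],[0,0,0.6],255],[[0,0,0],[0,0,0.6],255],[[0,0,0],[0,0,0.6],255],[[0,0,0],[0,0,0.6],255]]'

```text
time_s: 13.18
tcp_pos: [0.5844, -0.1194, 0.2655]
eef_rot: [179.9, -0.0, -147.3]
contact_force: [-6.0, 1.2, 3.4]
gripper_width: 0.0138
```

```bash
python3 m.py
```

```text
t 13.18 tcp [ 0.5844 -0.1194  0.2655] rot [ 1.7995e+02 -5.0000e-02 -1.4731e+02] f [-6.04  1.16  3.4 ] m [0.496 2.225 0.023] w 0.0138 tq6 0.124
```

carry_out --plan '[[[0,0,0],[0,0,0.6],255],[[0,0,0],[0,0,0.6],255],[[0,0,0],[0,0,0.6],255],[[0,0,0],[0,0,0.6],255]]'

```text
time_s: 13.52
tcp_pos: [0.5844, -0.1194, 0.2655]
eef_rot: [179.9, -0.1, -149.7]
contact_force: [-7.2, 2.1, 3.0]
gripper_width: 0.0133
```

```bash
python3 m.py
```

```text
t 13.52 tcp [ 0.5844 -0.1194  0.2655] rot [ 1.7995e+02 -5.0000e-02 -1.4971e+02] f [-7.18  2.05  3.02] m [0.633 2.24  0.107] w 0.0133 tq6 0.124
```

carry_out --plan '[[[0,0,0],[0,0,0.6],255],[[0,0,0],[0,0,0.6],255],[[0,0,0],[0,0,0.6],255],[[0,0,0],[0,0,0.6],255]]'

```text
time_s: 13.85
tcp_pos: [0.5843, -0.1194, 0.2655]
eef_rot: [179.9, -0.1, -152.1]
contact_force: [-7.6, 1.8, 2.5]
gripper_width: 0.0136
```

```bash
python3 m.py
```

```text
t 13.85 tcp [ 0.5843 -0.1194  0.2655] rot [ 1.7994e+02 -5.0000e-02 -1.5212e+02] f [-7.57  1.83  2.46] m [0.622 2.321 0.042] w 0.0136 tq6 0.165
```

carry_out --plan '[[[0,0,0],[0,0,0.6],255],[[0,0,0],[0,0,0.6],255],[[0,0,0],[0,0,0.6],255],[[0,0,0],[0,0,0.6],255]]'

```text
time_s: 14.18
tcp_pos: [0.5843, -0.1193, 0.2655]
eef_rot: [179.9, -0.0, -154.5]
contact_force: [-7.3, 2.2, 2.8]
gripper_width: 0.0137
```

```bash
python3 m.py
```

```text
t 14.18 tcp [ 0.5843 -0.1193  0.2655] rot [ 1.7994e+02 -5.0000e-02 -1.5453e+02] f [-7.26  2.2   2.82] m [ 0.706  2.292 -0.007] w 0.0137 tq6 0.248
```

carry_out --plan '[[[0,0,0],[0,0,0.6],255],[[0,0,0],[0,0,0.6],255],[[0,0,0],[0,0,0.6],255],[[0,0,0],[0,0,0.6],255]]'

```text
time_s: 14.52
tcp_pos: [0.5843, -0.1193, 0.2655]
eef_rot: [179.9, -0.0, -156.9]
contact_force: [-7.5, 2.7, 2.7]
gripper_width: 0.0134
```

```bash
python3 m.py
```

```text
t 14.52 tcp [ 0.5843 -0.1193  0.2655] rot [ 1.7994e+02 -5.0000e-02 -1.5694e+02] f [-7.5   2.74  2.73] m [ 0.872  2.335 -0.171] w 0.0134 tq6 0.325
```

The dip: −0.17 N·m, about 0.27 below the drag, starting near yaw −151°. The notch should be at about −158 to −161°. Now 1.2° steps.

carry_out --plan '[[[0,0,0],[0,0,0.4],255],[[0,0,0],[0,0,0.4],255],[[0,0,0],[0,0,0.4],255]]'

```text
time_s: 14.77
tcp_pos: [0.5843, -0.1193, 0.2655]
eef_rot: [179.9, -0.0, -158.1]
contact_force: [-8.0, 1.3, 4.3]
gripper_width: 0.0138
```

```bash
python3 m.py
```

```text
t 14.77 tcp [ 0.5843 -0.1193  0.2655] rot [ 1.7994e+02 -5.0000e-02 -1.5813e+02] f [-7.99  1.32  4.32] m [ 0.849  2.442 -0.086] w 0.0138 tq6 0.221
```

carry_out --plan '[[[0,0,0],[0,0,0.4],255],[[0,0,0],[0,0,0.4],255],[[0,0,0],[0,0,0.4],255]]'

```text
time_s: 15.02
tcp_pos: [0.5843, -0.1193, 0.2656]
eef_rot: [179.9, -0.0, -159.3]
contact_force: [-7.2, 2.1, 3.9]
gripper_width: 0.0133
```

```bash
python3 m.py
```

```text
t 15.02 tcp [ 0.5843 -0.1193  0.2656] rot [ 1.7994e+02 -5.0000e-02 -1.5933e+02] f [-7.21  2.1   3.85] m [ 1.007  2.267 -0.038] w 0.0133 tq6 0.201
```

carry_out --plan '[[[0,0,0],[0,0,0.4],255],[[0,0,0],[0,0,0.4],255],[[0,0,0],[0,0,0.3],255]]'

```text
time_s: 15.27
tcp_pos: [0.5843, -0.1193, 0.2655]
eef_rot: [179.9, -0.1, -160.4]
contact_force: [-7.3, 2.9, 2.9]
gripper_width: 0.0139
```

```bash
python3 m.py
```

```text
t 15.27 tcp [ 0.5843 -0.1193  0.2655] rot [ 1.7994e+02 -6.0000e-02 -1.6042e+02] f [-7.26  2.92  2.91] m [ 0.94   2.39  -0.009] w 0.0139 tq6 0.063
```

carry_out --plan '[[[0,0,0],[0,0,0.4],255],[[0,0,0],[0,0,0.4],255]]'

```text
time_s: 15.43
tcp_pos: [0.5843, -0.1193, 0.2656]
eef_rot: [179.9, -0.1, -161.2]
contact_force: [-7.3, 1.5, 4.6]
gripper_width: 0.0137
```

```bash
python3 m.py
```

```text
t 15.43 tcp [ 0.5843 -0.1193  0.2656] rot [ 1.7994e+02 -6.0000e-02 -1.6121e+02] f [-7.3   1.51  4.58] m [0.981 2.441 0.108] w 0.0137 tq6 0.056
```

The torque is back at drag level (+0.11), so the notch is at yaw ≈ −161°, knob ≈ 1.42 rad. Stop and release.

carry_out --plan '[[[0,0,0],[0,0,0],0],[[0,0,0],[0,0,0],0],[[0,0,0],[0,0,0],0],[[0,0,0],[0,0,0],0],[[0,0,0],[0,0,0],0],[[0,0,0],[0,0,0],0],[[0,0,0],[0,0,0],0],[[0,0,0],[0,0,0],0],[[0,0,0],[0,0,0],0],[[0,0,0],[0,0,0],0],[[0,0,0],[0,0,0],0],[[0,0,0],[0,0,0],0]]'

```text
time_s: 16.43
tcp_pos: [0.5848, -0.1196, 0.2657]
eef_rot: [-180.0, -0.0, -161.1]
contact_force: [0.5, -0.5, 1.0]
gripper_width: 0.0858
```

carry_out --plan '[[[0,0,-0.015],[0,0,0],0],[[0,0,-0.025],[0,0,0],0],[[0,0,-0.03],[0,0,0],0],[[0,0,0],[0,0,4],0],[[0,0,0],[0,0,4],0],[[0,0,0],[0,0,0],0],[[0,0,0],[0,0,0],0]]'

```text
time_s: 17.02
tcp_pos: [0.5847, -0.1196, 0.3356]
eef_rot: [180.0, -0.0, -169.0]
contact_force: [0.8, -0.4, 0.2]
gripper_width: 0.0875
```

```bash
python3 m.py; python3 - <<'E'
from h import *
c,im=snap('side','s4'); cv2.imwrite('pics/s4c.png',cv2.resize(im[120:330,180:400],(660,600)))
E
```

```text
t 17.02 tcp [ 0.5847 -0.1196  0.3356] rot [ 180.     -0.   -169.03] f [ 0.78 -0.37  0.25] m [ 0.024 -0.156  0.016] w 0.0875 tq6 -0.409
```

View pics/s4c.png

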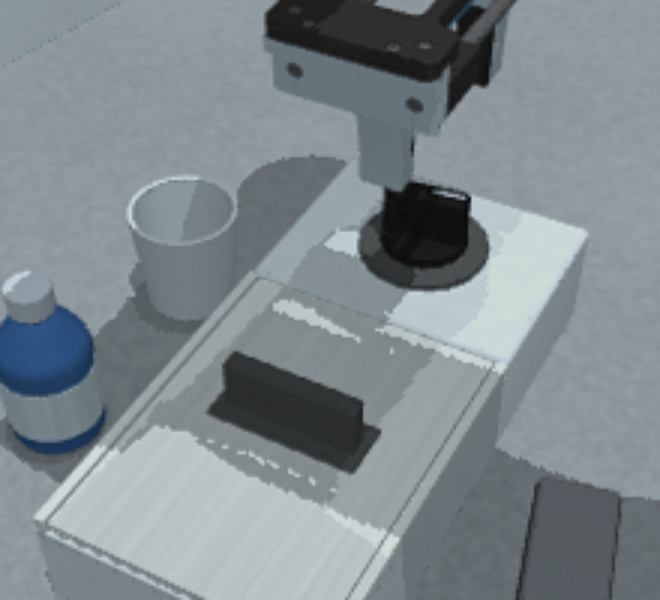

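The knob bar now lies nearly across the case, at its notch and alone. Bottle, beaker and box are unmoved. Next, over to the fin.

carry_out --plan '[[[0,0.0363,0],[0,0,0],0],[[0,0.0363,0],[0,0,0],0],[[0,0.0363,0],[0,0,0],0],[[0,0.0363,0],[0,0,0],0],[[0,0,0.02],[0,0,0],0],[[0,0,0.02],[0,0,0],0],[[0,0,0.02],[0,0,0],0],[[0,0,0.012],[0,0,0],0],[[0,0,0.01],[0,0,0],0],[[0,0,0],[0,0,0],0],[[0,0,0],[0,0,0],0]]'

```text
time_s: 17.98
tcp_pos: [0.5576, 0.0229, 0.2533]
eef_rot: [-180.0, -0.1, -169.1]
contact_force: [0.1, 0.5, 0.8]
gripper_width: 0.0874
```

```bash
python3 m.py; python3 - <<'E'
from h import *
a=snap('wrist','w5')[1]; b=snap('side','s5')[1]
cv2.imwrite('pics/v5.png',np.hstack([a[:, :, ::-1][100:400,80:480],cv2.resize(b[120:330,180:400],(400,300))[:,:,::-1]]))
E
```

```text
t 17.98 tcp [0.5576 0.0229 0.2533] rot [-1.7997e+02 -7.0000e-02 -1.6909e+02] f [0.06 0.51 0.79] m [ 0.048 -0.134  0.059] w 0.0874 tq6 0.019
```

View pics/v5.png

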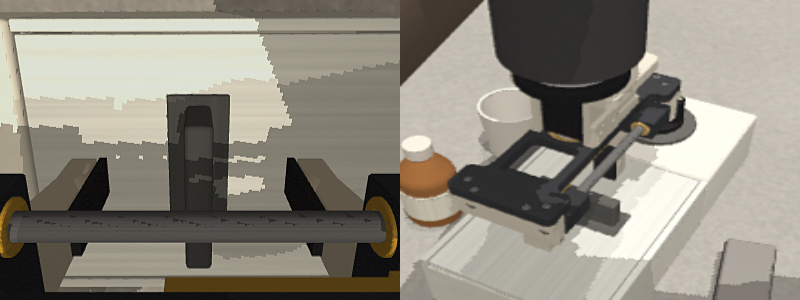

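The fin is centred and parallel between the fingers (198 against a mid of 197), and nothing is touching. Closing gently.

carry_out --plan '[[[0,0,0],[0,0,0],120],[[0,0,0],[0,0,0],180],[[0,0,0],[0,0,0],255],[[0,0,0],[0,0,0],255],[[0,0,0],[0,0,0],255],[[0,0,0],[0,0,0],255],[[0,0,0],[0,0,0],255],[[0,0,0],[0,0,0],255],[[0,0,0],[0,0,0],255],[[0,0,0],[0,0,0],255],[[0,0,0],[0,0,0],255],[[0,0,0],[0,0,0],255]]' --grip_force 15

```text
time_s: 19.08
tcp_pos: [0.5575, 0.023, 0.2536]
eef_rot: [-180.0, -0.0, -169.1]
contact_force: [0.1, -0.3, -0.4]
gripper_width: 0.013
```

carry_out --plan '[[[0,0,0],[0,0,0],255],[[0,0,0],[0,0,0],255],[[0,0,0],[0,0,0],255],[[0,0,0],[0,0,0],255],[[0,0,0],[0,0,0],255],[[0,0,0],[0,0,0],255]]'

```text
time_s: 19.58
tcp_pos: [0.5574, 0.0234, 0.2536]
eef_rot: [180.0, 0.0, -169.1]
contact_force: [-2.0, 5.3, 0.9]
gripper_width: 0.012
```

```bash
python3 m.py
```

```text
t 19.58 tcp [0.5574 0.0234 0.2536] rot [ 179.97    0.   -169.14] f [-1.95  5.31  0.87] m [1.903 0.547 0.106] w 0.012 tq6 -0.114
```

Gripped at 12.0 mm; the +5 N is the shut stop. A cautious 3 mm test pull checks that the cover is unlocked.

carry_out --plan '[[[0,0.001,0],[0,0,0],255],[[0,0.001,0],[0,0,0],255],[[0,0.001,0],[0,0,0],255],[[0,0,0],[0,0,0],255]]'

```text
time_s: 19.92
tcp_pos: [0.557, 0.0258, 0.2536]
eef_rot: [-180.0, -0.0, -169.1]
contact_force: [1.2, -1.0, -1.4]
gripper_width: 0.0118
```

carry_out --plan '[[[0,0.001,0],[0,0,0],255],[[0,0.001,0],[0,0,0],255],[[0,0,0],[0,0,0],255]]'

```text
time_s: 20.17
tcp_pos: [0.5565, 0.028, 0.2536]
eef_rot: [-180.0, -0.0, -169.1]
contact_force: [1.2, -0.9, -1.6]
gripper_width: 0.0115
```

Unlocked: 5 mm at under 2 N. Slide on.

carry_out --plan '[[[0,0.004,0],[0,0,0],255],[[0,0.006,0],[0,0,0],255],[[0,0.006,0],[0,0,0],255],[[0,0.006,0],[0,0,0],255],[[0,0.006,0],[0,0,0],255],[[0,0.006,0],[0,0,0],255],[[0,0.006,0],[0,0,0],255]]'

```text
time_s: 20.75
tcp_pos: [0.5488, 0.0679, 0.2536]
eef_rot: [-180.0, -0.0, -169.1]
contact_force: [0.8, -2.9, -2.0]
gripper_width: 0.0117
```

```bash
python3 m.py
```

```text
t 20.75 tcp [0.5488 0.0679 0.2536] rot [-1.8000e+02 -1.0000e-02 -1.6913e+02] f [ 0.82 -2.94 -1.98] m [-0.714 -0.441  0.156] w 0.0117 tq6 0.105
```

carry_out --plan '[[[0,0.006,0],[0,0,0],255],[[0,0.006,0],[0,0,0],255],[[0,0.006,0],[0,0,0],255],[[0,0.006,0],[0,0,0],255],[[0,0.006,0],[0,0,0],255],[[0,0.005,0],[0,0,0],255],[[0,0.003,0],[0,0,0],255],[[0,0.002,0],[0,0,0],255],[[0,0.002,0],[0,0,0],255],[[0,0,0],[0,0,0],255]]'

```text
time_s: 21.58
tcp_pos: [0.5409, 0.1087, 0.2536]
eef_rot: [180.0, -0.0, -169.1]
contact_force: [-3.3, 1.2, 1.5]
gripper_width: 0.0117
```

carry_out --plan '[[[0,0.0015,0],[0,0,0],255],[[0,0.0015,0],[0,0,0],255],[[0,0,0],[0,0,0],255]]'

```text
time_s: 21.83
tcp_pos: [0.5404, 0.1114, 0.2536]
eef_rot: [-180.0, -0.0, -169.2]
contact_force: [-3.6, -0.5, 1.1]
gripper_width: 0.0114
```

carry_out --plan '[[[0,0.001,0],[0,0,0],255],[[0,0.001,0],[0,0,0],255],[[0,0,0],[0,0,0],255]]'

```text
time_s: 22.08
tcp_pos: [0.5402, 0.1123, 0.2536]
eef_rot: [-179.9, -0.1, -169.1]
contact_force: [0.5, -8.7, -0.3]
gripper_width: 0.0121
```

The end stop is felt (−8.7 N at 90.5 mm travel). Ease off, release, lift.

carry_out --plan '[[[0,-0.0008,0],[0,0,0],255],[[0,0,0],[0,0,0],0],[[0,0,0],[0,0,0],0],[[0,0,0],[0,0,0],0],[[0,0,0],[0,0,0],0],[[0,0,0],[0,0,0],0],[[0,0,0],[0,0,0],0],[[0,0,0],[0,0,0],0],[[0,0,0],[0,0,0],0],[[0,0,0],[0,0,0],0],[[0,0,0],[0,0,0],0],[[0,0,0],[0,0,0],0]]'

```text
time_s: 23.08
tcp_pos: [0.5403, 0.1126, 0.2536]
eef_rot: [-180.0, -0.0, -169.1]
contact_force: [0.1, 0.7, -0.2]
gripper_width: 0.0799
```

carry_out --plan '[[[0,0,-0.015],[0,0,0],0],[[0,0,-0.03],[0,0,0],0],[[0,0,-0.035],[0,0,0],0],[[0,0,-0.035],[0,0,0],0],[[0,0,-0.035],[0,0,0],0],[[0,0,0],[0,0,0],0],[[0,0,0],[0,0,0],0],[[0,0,0],[0,0,0],0]]'

```text
time_s: 23.75
tcp_pos: [0.54, 0.1124, 0.4035]
eef_rot: [180.0, 0.0, -169.2]
contact_force: [0.3, 0.3, -1.1]
gripper_width: 0.0877
```

```bash
python3 m.py; python3 - <<'E'
from h import *
snap('side','s6'); c,im=snap('scene','f6')
kp=(.5845,-.1194,.07)
cv2.imwrite('pics/f6c.png',np.hstack([cv2.resize(cv2.imread('pics/f6.png')[160:360,150:400],(400,320)),cv2.resize(cv2.imread('pics/s6.png')[150:390,150:420],(400,320))]))
E
```

```text
t 23.75 tcp [0.54   0.1124 0.4035] rot [ 179.97    0.   -169.15] f [ 0.28  0.26 -1.14] m [ 0.007 -0.116 -0.043] w 0.0877 tq6 0.001
```

View pics/f6c.png

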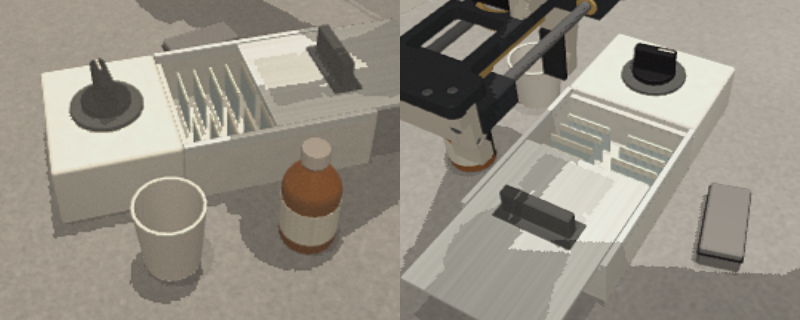

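The cover is open with the slides visible, the knob is across the case, bottle, beaker and box stand where they were, and the gripper is clear. Handing in.

```bash
python3 -c "
from plant import r
print(r.close_job())"
```

```text
the job is handed in; nothing more can be done
None
```

The slide case is unlocked and its cover is fully open; I handed the job in at about 24 s of the 70 s allowed.

- **Knob:** I turned it slowly clockwise. The drag of about 0.1 N·m dipped to −0.17 and was back at drag level at about 1.42 rad, so I stopped and let go there.
- **Cover:** A 5 mm test pull took under 2 N, so it was unlocked. I then slid it by the fin about 90 mm to its end stop, felt as 8.7 N, and let go.
- **Last checks:** The final pictures show the bay open and the knob lying across the case. The bottle, beaker and small box looked unmoved, by eye only. The gripper is open and lifted 150 mm clear, with wrist forces near zero.
- **What disagreed:**
  - The first camera estimates of height were 0–7 mm low. The closer wrist views measured the fin top at 102 mm, against 101 mm given.
  - A side load of 6–8 N while turning the knob came from roughly 1 mm of grip offset. I only partly relieved it.
  - One lower torque reading, at about 0.8 rad, turned out to be uneven drag and not the notch.

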